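# Pin the loose links into the leaning fork

### The arm

A 6-joint arm with a two-finger parallel gripper is mounted at the origin on the work surface; the furniture and walls round the work are solid. World frame = base frame: x ahead of the robot, y to its left, z up, the work surface at z = 0. Lengths are in m, angles in rad, forces in N, time in s.
With the tool pointing down it reaches from about 0.325 to 0.85 m from the base axis. Payload 4.4 kg.
Tool frame: the origin (TCP) lies midway between the tips of the shut fingers; the grasp point (between the pads) lies manip.pinch_z behind it (manip.pinch_z is the distance from the TCP to the grasp point, in m); z points along the fingers, y is the direction in which the jaws open and shut (so a half turn about z gives the same grasp; the last joint's range is limited). The gripper opens to 94 mm and grips with 3 to 60 N. Pads are 16 mm wide; open, the fingers measure 119 mm over their backs; the gripper's body (75 mm by 177 mm) begins 78 mm behind the grasp point.
Start: joints at [1.089, 0.207, 1.542, -0, 1.393, -0.15], TCP at [0.187, 0.544, 0.205] pointing down, gripper open.
Joint ranges: [-2.73, 2.73], [-0.86, 2.22], [0.23, 2.46], [-1.11, 4.25], [0.08, 2.63], [-2.82, 2.82]. Speed limits (rad/s): [2.79, 2.79, 3.14, 3.14, 3.14, 3.14].

### API

Orientations are given as a unit quaternion [w, x, y, z].
In Python, from workcell import manip, grab_frame gives the robot as it stands.
- The arm moves only by the tool carry_out, never from a script. Its argument "increments" is a list of rows, each an object of numbers: "fingers": the opening, from 0 (shut) to 1 (fully open); "dx", "dy", "dz": the shift along the tool's x, y, z in mm; "wx", "wy", "wz": the turn, a rotation vector about the tool's x, y, z in degrees. A call has 1 to 8 rows; each row is the pose to reach, as a shift and turn from the pose commanded when the call began, along the tool's axes at that moment; what a row does not reach only later rows make up. A row lasts 1/8 s, in which the tool goes at most 62.5 mm and 10.7 degrees, less where a joint would pass 70% of its speed; a pose out of reach is approached as far as the arm can. A call with a gripper value outside its range is refused whole. The fingers move at their own pace and stop on an object; the grip force is fixed at half the most. Time passes only in rows, so rows that repeat a pose let the fingers close. It gives the time, the measured TCP pose, the force and the opening at its end, in the units of the state.
- manip.read_state(): the state, without advancing time (a new reading comes with each control period).
- grab_frame(name): name is "scene" or "top" or "wrist"; returns a dict with "frame" (480x640x3 uint8, red, green, blue), "z_map" (480x640 float32, m along the optical axis (not along the pixel's ray), 0 where there is no reading), "fx", "fy", "cx", "cy" (pixels), "pose" (4x4, takes a point from camera to world coordinates). Camera axes: x right, y up, looking along -z (the intrinsics and any distortion apply to the point x, -y, -z); pixel columns grow to the right and rows downward; lengths in m; the calibration is good to about 2 mm. A picture is of the moment at which its call begins.
- manip.finish_job(): hands the job in, once; it reports no verdict.
The state is a dict: "t": time; "qpos": joint angles; "qd": joint speeds; "tau": joint torques, N m; "tcp_pos": TCP position; "orientation": TCP orientation; "ft_force": force on the tool from outside, world axes, zero at the start; "ft_torque": the same for the moment, N m; "finger_gap": opening from 0.0 (shut) to 1.0 (fully open).
Only numpy, scipy, OpenCV 4.12 (cv2) and the standard library are available. Lean on these libraries where they do the work, as an engineer would, in place of code of your own. Each camera call takes 0.05 s, during which the arm holds its last target. There are 200 camera calls.

### The job

Take the red-headed clevis pin out of its wooden block and thread it, nose first, down through the leaning blue fork: through the upper cheek, both loose brass links and the lower cheek, until its collar sits flush on the upper cheek. The links hang out of line, so feel for each eye and bring it into line rather than forcing the pin; leave the pin home and released, and do not shift the tools and parts lying around.

Things in the scene. Friction and masses are not known exactly. Their poses are not given: they have to be found in the camera images.
- pin: Steel clevis pin, 169 mm long, 0.2 kg, upright in a wooden block at the start. Origin: on the axis at the collar's underside; +z to the head. Below it a 14 mm round shank, 126 mm long, its last 4 mm tapering to a 12 mm nose; above it a collar 28 mm across, 5 mm thick, then a red square head to grip, 20 x 20 mm (flats across its x and y), z = 5 to 43 mm.
- pin_tip (a point): Centre of the pin's nose end, 126 mm below the pin's origin.
- pin_stand: Fixed wooden block 76 x 66 mm, 56 mm high, origin at the centre of its underside, with one upright bore 17 mm wide and 46 mm deep in the middle of its top in which the pin stands.
- stand: The grey base plate 170 x 120 x 10 mm that carries the fork, fixed; origin at the centre of its underside. The bore mouth lies 72 mm from it towards -x of the base.
- fork: Blue fork, fixed on the stand. Origin: centre of the bore mouth, on top of the upper cheek, 135 mm above the bench. +z runs along the bore out of the mouth, 25 degrees from vertical, leaning to the robot and its right; y is level, across the fork; x points away and up to a back plate (90 mm wide, x = 30 to 40 mm, no higher than the mouth). Cheeks 8 mm thick, 48 mm wide, bores 18 mm.
- seat_a (a point): Point on the bore axis 36 mm below the mouth, level with the top face of the first brass link: where its eye belongs. Link: 8 mm thick, 44 mm wide, 18 mm eye in the middle. It slides along the fork's y only, at most 12 mm either way, with 1.5 N of friction. It starts up to 10.5 mm off, to an unknown side; this is not reported, it must be felt or seen.
- seat_b (a point): The same for the second brass link, 72 mm below the mouth; its offset is independent of the first. In the upper cheek alone the pin can be rocked about 15 degrees along y, so the nose can be swung to find an eye. Once the shank is in an eye the pin carries that link back into line.
- lower_bore (a point): Centre of the bore on the top face of the fixed lower cheek, 104 mm below the mouth on the bore axis; same 18 mm bore, 8 mm thick. The pin's nose stands out below it when home. Pressing the pin on stand, fork or links with more than 80 N (all contacts added up) counts as forcing.
- pliers: Bystander: yellow-handled long-nose pliers, 154 mm, lying loose.
- screwdriver: Bystander: green-handled screwdriver, 211 mm, lying loose.
- tin_pot: Bystander: grey tin pot, 141 mm across, 131 mm tall, loose.

How it is judged:
By the outcome, as a careful person would: the job done as asked, in the order asked, and still so for the second after the job is handed in, with the robot touching nothing.
It also fails if it takes over 72 s, if anything falls off the work surface, if the arm or the gripper's body presses on something with over 40 N, if the wrist force passes 120 N, or if a joint passes its speed limit or range.

## Working session

There is one attempt and no reset: what is moved stays moved. The work goes in short steps, Python scripts to look and compute and a tool call to move; the robot and the scene stay as the last step left them, time stands still between calls to the robot, and variables do not carry over. Pictures are saved under pics/ and viewed, about 8 in all and at most 12, crops included, and the job is handed in when it is done.

Besides the shell and the picture viewer there is one more tool, called after "Call:" as name(argument=value, ...), one argument or row to a line, values as JSON. carry_out: Moves the arm, as the interface text tells. Its arguments: {"type":"object","properties":{"increments":{"type":"array","items":{"type":"object","properties":{"fingers":{"type":"number"},"dx":{"type":"number"},"dy":{"type":"number"},"dz":{"type":"number"},"wx":{"type":"number"},"wy":{"type":"number"},"wz":{"type":"number"}}}}},"required":["increments"]}

```bash
mkdir -p pics; ls
python3 - <<'E'
from workcell import manip, grab_frame
import cv2, numpy as np
print(manip.read_state(), manip.pinch_z)
for n in ("scene","top"):
    f=grab_frame(n); np.savez(f"{n}.npz",**f)
    print(n,f["fx"],f["fy"],f["cx"],f["cy"],f["pose"].round(3).tolist(),[k for k in f])
    cv2.imwrite(f"pics/{n}0.png",f["frame"][:,:,::-1])
E
```

```text
pics
{'t': 0.0, 'qpos': array([ 1.08946423e+00,  2.07420271e-01,  1.54294698e+00,  9.07285348e-06,
        1.39353011e+00, -1.50503902e-01]), 'qd': array([-0.00131847,  0.00097718, -0.00017649, -0.00041221, -0.00153142,
       -0.0003879 ]), 'tau': array([ 9.46117034e-04, -3.70880520e+01, -2.81420285e+01,  6.98592584e-02,
        3.62124341e-02, -1.84069936e-04]), 'tcp_pos': array([0.18640141, 0.54308185, 0.204294  ]), 'orientation': array([-3.62267573e-04,  1.64661475e-01,  9.86349467e-01, -1.09393933e-03]), 'ft_force': array([-0.59308082,  0.4670212 ,  0.2590849 ]), 'ft_torque': array([-0.05781075,  0.03257949,  0.01361925]), 'finger_gap': 1.0011370241337125} 0.0188
scene 551.27673111564 551.27673111564 296.72107982517167 228.86109220380888 [[-0.738, 0.472, -0.482, 0.14], [-0.675, -0.519, 0.525, 0.462], [-0.002, 0.713, 0.701, 0.771], [0.0, 0.0, 0.0, 1.0]] ['frame', 'z_map', 'fx', 'fy', 'cx', 'cy', 'pose']
top 542.9584553785021 542.9584553785021 315.5777842291445 236.88538831954224 [[-0.029, 0.997, -0.074, 0.525], [-0.999, -0.03, -0.018, -0.045], [-0.02, 0.073, 0.997, 1.167], [0.0, 0.0, 0.0, 1.0]] ['frame', 'z_map', 'fx', 'fy', 'cx', 'cy', 'pose']
```

View pics/scene0.png

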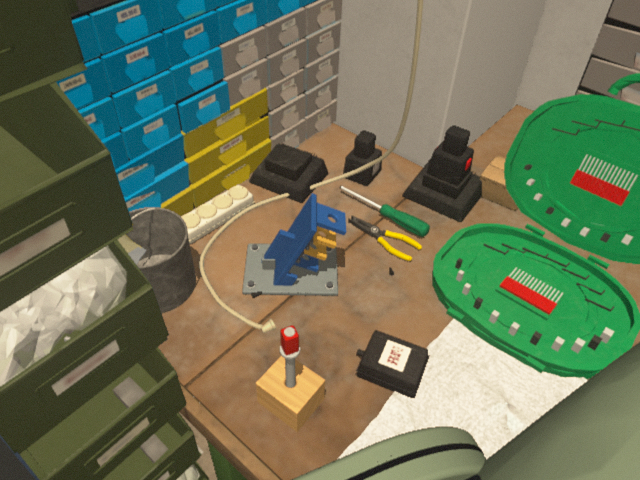

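View pics/top0.png

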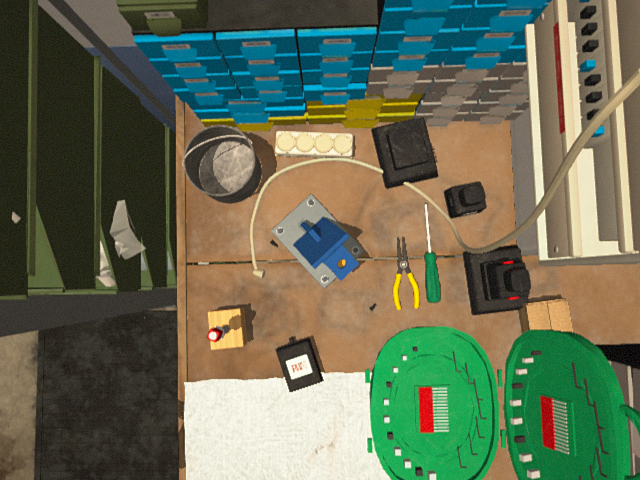

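The scene view shows the pin's red head at (289,340) in the block at (290,390), with the fork at (310,240). The top view shows the pin head at (215,335), the block at (227,328), the fork mouth at (343,263) and the plate at (318,240). The pot, pliers and screwdriver are clear of both.

```bash
cat > h.py <<'E'
import numpy as np, cv2
from workcell import manip, grab_frame
from scipy.spatial.transform import Rotation as R
def rays(f,uv):
    uv=np.atleast_2d(uv).astype(float)
    d=np.c_[(uv[:,0]-f["cx"])/f["fx"],-(uv[:,1]-f["cy"])/f["fy"],-np.ones(len(uv))]
    return f["pose"][:3,3],d@f["pose"][:3,:3].T
def onplane(f,uv,z):
    o,d=rays(f,uv); return o+d*((z-o[2])/d[:,2])[:,None]
def cloud(f,mask):
    v,u=np.nonzero(mask&(f["z_map"]>0)); o,d=rays(f,np.c_[u,v])
    return o+d*f["z_map"][v,u][:,None], np.c_[u,v]
def hsv(f): return cv2.cvtColor(np.ascontiguousarray(f["frame"]),cv2.COLOR_RGB2HSV)
def box(m,u0,v0,u1,v1):
    k=np.zeros_like(m); k[v0:v1,u0:u1]=m[v0:v1,u0:u1]; return k
def quat(q): return R.from_quat(np.r_[q[1:],q[0]])
E
python3 - <<'E'
from h import *
for n,bx in (("top",dict(red=(200,315,235,350),wood=(200,300,250,355),blue=(285,210,365,285))),("scene",dict(red=(275,320,305,360),wood=(250,350,330,430),blue=(260,190,350,290)))):
    f=dict(np.load(n+".npz")); H=hsv(f); h,s,v=[H[...,i].astype(int) for i in range(3)]
    M=dict(red=((h<8)|(h>172))&(s>150)&(v>60),wood=(h>8)&(h<25)&(s>70)&(v>120),blue=(h>100)&(h<125)&(s>120))
    for k,b in bx.items():
        P,uv=cloud(f,box(M[k],*b))
        print(n,k,len(P),P.mean(0).round(4),P.min(0).round(3),P.max(0).round(3))
        if k=="red":
            T=P[P[:,2]>P[:,2].max()-.008]; print("  headtop",T.mean(0).round(4),len(T))
        if k=="wood":
            T=P[abs(P[:,2]-.056)<.005]; c,sz,a=cv2.minAreaRect((T[:,:2]*1000).astype(np.float32)); print("  blocktop",c,sz,a)
        if k=="blue":
            T=P[P[:,2]>.09]; print("  high",len(T))
    # plate
    P,uv=cloud(f,box(np.ones(h.shape,bool),265,185,375,295) if n=="top" else box(np.ones(h.shape,bool),235,190,355,300))
    T=P[abs(P[:,2]-.010)<.0035]; c,sz,a=cv2.minAreaRect((T[:,:2]*1000).astype(np.float32)); print("  plate",c,sz,a,len(T))
t=dict(np.load("top.npz"));s=dict(np.load("scene.npz"))
a=cv2.resize(t["frame"][195:295,265:375],None,fx=4,fy=4,interpolation=cv2.INTER_CUBIC)
b=cv2.resize(s["frame"][190:300,240:350],None,fx=4,fy=4,interpolation=cv2.INTER_CUBIC)[:400]
cv2.imwrite("pics/c1.png",np.hstack([a[:,:400],b[:,:400]])[:,:,::-1])
E
```

```text
top red 92 [0.4274 0.1608 0.1713] [ 0.4    0.152 -0.005] [0.437 0.213 0.181]
  headtop [0.4274 0.1625 0.1782] 62
top wood 2093 [0.425  0.1762 0.0286] [ 0.366  0.122 -0.007] [0.483 0.229 0.179]
  blocktop (426.7125549316406, 164.21286010742188) (76.27281951904297, 66.73995971679688) 4.1369805335998535
top blue 2048 [ 0.5842 -0.0449  0.1101] [ 0.52  -0.114 -0.001] [0.65  0.022 0.155]
  high 1490
  plate (606.2684326171875, -26.06769561767578) (227.87850952148438, 229.7778778076172) 86.99889373779297 1981
scene red 333 [0.4226 0.1692 0.1659] [ 0.414  0.063 -0.   ] [0.512 0.178 0.182]
  headtop [0.4243 0.1684 0.1784] 120
scene wood 5917 [0.4306 0.1637 0.0248] [ 0.355  0.057 -0.004] [0.535 0.238 0.142]
  blocktop (427.4258117675781, 164.9508819580078) (78.05784606933594, 67.57903289794922) 3.9889464378356934
scene blue 2696 [ 0.5809 -0.0294  0.0968] [ 0.52  -0.102  0.012] [0.637 0.024 0.154]
  high 1564
  plate (654.4780883789062, -87.101806640625) (240.49453735351562, 282.5044860839844) 40.176475524902344 2929
```

View pics/c1.png

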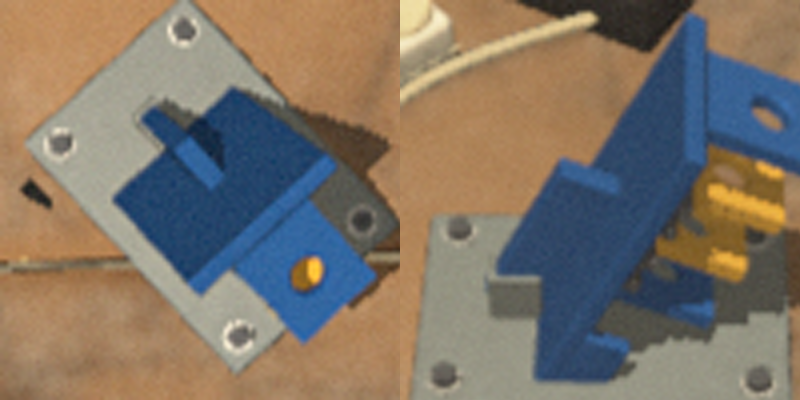

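The crop shows the four plate holes (top crop at 184,30; 60,143; 238,335; 362,221), the mouth at about (308,274) in the top crop and (770,112) in the scene crop, and the brass links poking out sideways.

Run:
```python
from h import *
t=dict(np.load("top.npz"));s=dict(np.load("scene.npz"))
hp=np.array([(184,30),(60,143),(238,335),(362,221)])/4+[265,195]-.4
W=onplane(t,hp,.010); print("holes",W.round(4)); c=W.mean(0)
hs=(np.array([(457-400,228),(444-400,375),(758-400,380)])/4+[240,190])-.4
print("scene holes",onplane(s,hs,.01).round(4))
e=((W[2]-W[1])+(W[3]-W[0])); bx=-e/np.linalg.norm(e); yaw=np.degrees(np.arctan2(bx[1],bx[0])); print("centre",c.round(4),"base x",bx.round(3),yaw)
print("mouth via base",(c-.072*bx).round(4))
mt=onplane(t,np.array([(308,274)])/4+[265,195]-.4,.135); ms=onplane(s,np.array([(370,112)])/4+[240,190]-.4,.135); print("mouth rays",mt.round(4),ms.round(4))
# fork cheek plane
for n,f,b in(("top",t,(265,195,375,295)),("scene",s,(300,190,350,250))):
    H=hsv(f);h=H[...,0].astype(int);m=(h>100)&(h<125)&(H[...,1]>120)
    P,uv=cloud(f,box(m,*b)); k=np.linalg.norm(P[:,:2]-mt[0,:2],axis=1)<.03; k&=abs(P[:,2]-.135)<.02
    Q=P[k];q=Q.mean(0);n_=np.linalg.svd(Q-q)[2][2]; n_*=np.sign(n_[2]); print(n,len(Q),q.round(4),"normal",n_.round(3),"tilt",np.degrees(np.arccos(n_[2])),np.degrees(np.arctan2(n_[1],n_[0])), "z at mouth",q[2]-((mt[0,:2]-q[:2])@n_[:2])/n_[2])
# pin head yaw: red hull both
```

```text
holes [[ 0.6862 -0.0158  0.01  ]
 [ 0.6273  0.0523  0.01  ]
 [ 0.5221 -0.04    0.01  ]
 [ 0.5808 -0.1078  0.01  ]]
scene holes [[ 0.6914 -0.0171  0.01  ]
 [ 0.6307  0.0504  0.01  ]
 [ 0.525  -0.0419  0.01  ]]
centre [ 0.6041 -0.0278  0.01  ] base x [ 0.753  0.658 -0.   ] 41.16929750101132
mouth via base [ 0.5499 -0.0752  0.01  ]
mouth rays [[ 0.5504 -0.0746  0.135 ]] [[ 0.5518 -0.074   0.135 ]]
top 562 [ 0.5526 -0.0728  0.1369] normal [-0.321 -0.28   0.905] tilt 25.226409269433976 -138.94479533437504 z at mouth 0.13553920405631897
scene 527 [ 0.5505 -0.07    0.1367] normal [-0.341 -0.265  0.902] tilt 25.594446481343468 -142.20197300862793 z at mouth 0.13534120557812995
```

```bash
cat >> h.py <<'E'
YAW=np.radians(41.2); T=np.radians(25)
fz=np.array([-np.sin(T)*np.cos(YAW),-np.sin(T)*np.sin(YAW),np.cos(T)])
fy=np.array([-np.sin(YAW),np.cos(YAW),0]); fx=np.cross(fy,fz)
M0=np.array([.5508,-.0746,.135])
def cur():
    s=manip.read_state(); return s,np.array(s["tcp_pos"]),quat(s["orientation"])
def delta(p,Rt=None):
    s,p0,R0=cur(); d=R0.inv().apply(np.asarray(p)-p0)*1000
    w=(R0.inv()*Rt).as_rotvec(degrees=True) if Rt is not None else 0
    print("delta mm",np.round(d,1),"deg",np.round(w,2)," t",round(s["t"],2))
def frame(z,y):  # tool rotation from z axis and jaw axis
    z=np.asarray(z,float)/np.linalg.norm(z); y=np.asarray(y,float); y=y-z*(y@z); y/=np.linalg.norm(y)
    return R.from_matrix(np.c_[np.cross(y,z),y,z])
E
python3 - <<'E'
from h import *
for n in("top","scene"):
    f=dict(np.load(n+".npz")); P,_=cloud(f,f["z_map"]>0)
    for x0 in np.arange(.1,.6,.1):
        k=(P[:,0]>x0)&(P[:,0]<x0+.1)&(P[:,2]>.03)&(P[:,1]>.2)&(P[:,1]<.6)
        Q=P[k]; print(n,round(x0,1),len(Q), Q.min(0).round(3) if len(Q) else "", Q.max(0).round(3) if len(Q) else "")
s,p,R0=cur(); print(R0.as_matrix().round(3))
f=grab_frame("wrist"); print(f["fx"],(R0.inv().apply(f["pose"][:3,3]-p)).round(3),(R0.inv().as_matrix()@f["pose"][:3,:3]).round(3).tolist())
E
```

```text
top 0.1 0  
top 0.2 0  
top 0.3 0  
top 0.4 2073 [0.441 0.501 0.03 ] [0.5   0.509 0.263]
top 0.5 10898 [0.5   0.249 0.03 ] [0.6   0.508 0.625]
scene 0.1 19171 [0.115 0.323 0.588] [0.184 0.417 0.64 ]
scene 0.2 0  
scene 0.3 0  
scene 0.4 41 [0.438 0.2   0.03 ] [0.463 0.201 0.058]
scene 0.5 52032 [0.509 0.25  0.044] [0.6   0.506 0.63 ]
[[-0.946  0.325 -0.001]
 [ 0.325  0.946 -0.002]
 [ 0.    -0.002 -1.   ]]
338.9208142404987 [ 0.072  0.    -0.181] [[-0.0, 0.967, 0.253], [1.0, 0.0, 0.0], [0.0, 0.253, -0.967]]
```

Run:
```python
from h import *
a=np.radians(4); delta([.4265,.165,.29],frame([0,0,-1],[np.cos(a),np.sin(a),0]))
```

```text
delta mm [-349.9 -279.9  -85. ] deg [-1.000e-01  4.000e-02  6.705e+01]  t 0.15
```

Call:
carry_out(
  increments=[
    {"dx": -35, "dy": -28, "dz": -30, "wz": 8, "fingers": 1},
    {"dx": -80, "dy": -64, "dz": -60, "wz": 17, "fingers": 1},
    {"dx": -125, "dy": -100, "dz": -85, "wz": 26, "fingers": 1},
    {"dx": -170, "dy": -136, "dz": -85, "wz": 35, "fingers": 1},
    {"dx": -215, "dy": -172, "dz": -85, "wz": 44, "fingers": 1},
    {"dx": -260, "dy": -208, "dz": -85, "wz": 53, "fingers": 1},
    {"dx": -305, "dy": -244, "dz": -85, "wz": 61, "fingers": 1},
    {"dx": -350, "dy": -280, "dz": -85, "wz": 67, "fingers": 1},
  ],
)

```text
invalid input
```

Run:
```python
from h import *
s,p,R0=cur(); print(p,s["qpos"].round(3),R0.as_matrix().round(3)[:,1])
f=grab_frame("wrist"); np.savez("w1.npz",**f); cv2.imwrite("pics/w1.png",f["frame"][:,:,::-1])
H=hsv(f);h,sa,v=[H[...,i].astype(int) for i in range(3)]
P,uv=cloud(f,((h<8)|(h>172))&(sa>150)&(v>50)); k=P[:,2]>.17; print(len(P),len(P[k]))
Q=P[k]; print(Q.mean(0),cv2.minAreaRect((Q[:,:2]*1000).astype(np.float32)))
```

```text
[0.18645616 0.54326518 0.20457532] [ 1.09   0.207  1.543  0.     1.394 -0.15 ] [ 0.325  0.946 -0.002]
0 0
[nan nan nan] ((0.0, 0.0), (0.0, 0.0), 0.0)<stdin>:6: RuntimeWarning: Mean of empty slice.
  ret = um.true_divide(
```

View pics/w1.png

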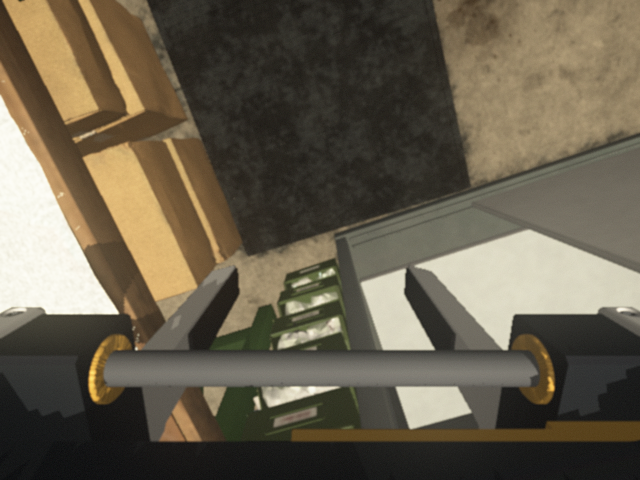

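The move was refused, so this picture (4 viewed so far) only shows the fingers over the floor at the start pose. I'll retry with every key given.

Call:
carry_out(
  increments=[
    {"dx": -35, "dy": -28, "dz": -30, "wx": 0, "wy": 0, "wz": 8, "fingers": 1.0},
    {"dx": -80, "dy": -64, "dz": -60, "wx": 0, "wy": 0, "wz": 17, "fingers": 1.0},
    {"dx": -125, "dy": -100, "dz": -85, "wx": 0, "wy": 0, "wz": 26, "fingers": 1.0},
    {"dx": -170, "dy": -136, "dz": -85, "wx": 0, "wy": 0, "wz": 35, "fingers": 1.0},
    {"dx": -215, "dy": -172, "dz": -85, "wx": 0, "wy": 0, "wz": 44, "fingers": 1.0},
    {"dx": -260, "dy": -208, "dz": -85, "wx": 0, "wy": 0, "wz": 53, "fingers": 1.0},
    {"dx": -305, "dy": -244, "dz": -85, "wx": 0, "wy": 0, "wz": 61, "fingers": 1.0},
    {"dx": -350, "dy": -280, "dz": -85, "wx": 0, "wy": 0, "wz": 67, "fingers": 1.0},
  ],
)

```text
t: 1.2
tcp_pos: [0.4275, 0.1637, 0.2905]
orientation: [0.0, 0.683, 0.73, 0.0]
ft_force: [1.4, 0.4, -0.3]
finger_gap: 1.0
```

Run:
```python
from h import *
s,p,R0=cur(); print(p,s["qpos"].round(3),R0.as_matrix().round(3)[:,1])
f=grab_frame("wrist"); np.savez("w1.npz",**f); cv2.imwrite("pics/w2.png",f["frame"][:,:,::-1])
H=hsv(f);h,sa,v=[H[...,i].astype(int) for i in range(3)]
P,uv=cloud(f,((h<8)|(h>172))&(sa>150)&(v>50)); k=P[:,2]>.174; print(len(P),len(P[k]))
Q=P[k]; print(Q.mean(0),Q.min(0),Q.max(0),cv2.minAreaRect((Q[:,:2]*1000).astype(np.float32)))
```

```text
[0.42745094 0.16365353 0.29047142] [ 0.176 -0.107  1.695  0.     1.553  0.109] [0.998 0.067 0.   ]
468 249
[0.42414232 0.170406   0.20760677] [0.39934873 0.15339425 0.17400118] [0.43882918 0.18525542 0.42275046] ((416.62677001953125, 169.38619995117188), (19.850786209106445, 43.25675964355469), 67.49800872802734)
```

View pics/w2.png

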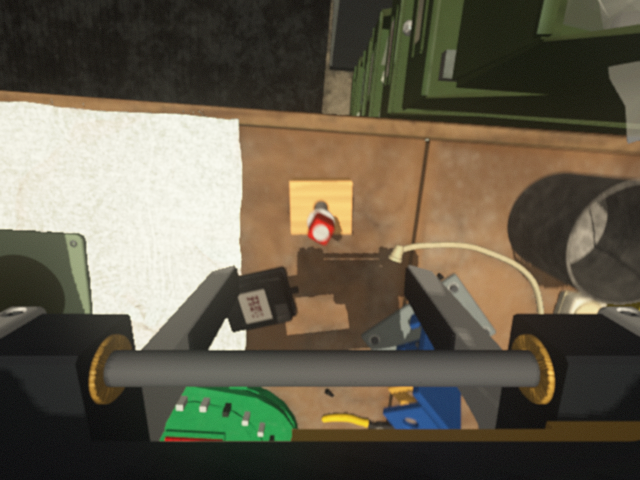

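Wrist view (5 viewed): the block sits at (320,207), with the head leaning towards the camera at (320,232).

Run:
```python
from h import *
f=dict(np.load("w1.npz")); c=f["frame"][190:250,290:355]; cv2.imwrite("pics/w2c.png",cv2.resize(c,None,fx=9,fy=9,interpolation=cv2.INTER_CUBIC)[:,:,::-1])
H=hsv(f);h,sa,v=[H[...,i].astype(int) for i in range(3)]
P,uv=cloud(f,box(np.ones(h.shape,bool),300,195,342,250)); k=abs(P[:,2]-.179)<.004; Q=P[k]; print(len(Q),Q.mean(0),Q.min(0),Q.max(0),cv2.minAreaRect((Q[:,:2]*1000).astype(np.float32)))
print(uv[k].mean(0), onplane(f,uv[k].mean(0),.179))
k=abs(P[:,2]-.056)<.004;Q=P[k];print(cv2.minAreaRect((Q[:,:2]*1000).astype(np.float32)))
```

```text
483 [0.4271857  0.16564807 0.18009814] [0.4157265  0.15339425 0.17502606] [0.43882918 0.17694314 0.18257591] ((427.24566650390625, 164.90728759765625), (19.91368293762207, 19.95165252685547), 66.27279663085938)
[319.87784679 229.65424431] [[0.42719671 0.16540141 0.179     ]]
((428.0921630859375, 155.82615661621094), (51.622642517089844, 47.40338897705078), 3.7264859676361084)
```

View pics/w2c.png

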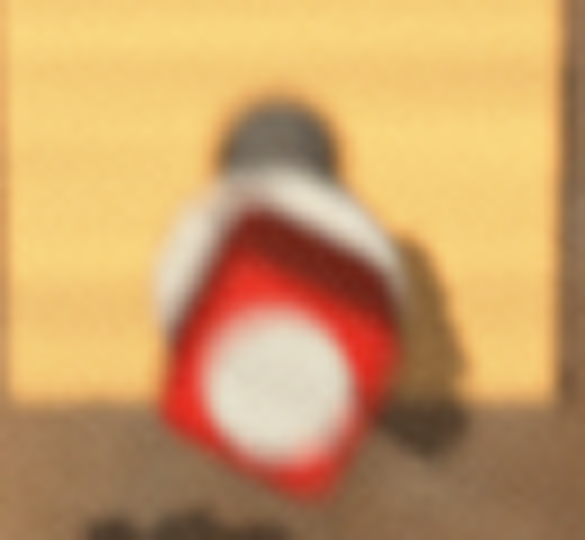

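Run:
```python
from h import *
a=np.radians(-23.7); delta([.4272,.165,.146],frame([0,0,-1],[np.cos(a),np.sin(a),0]))
```

```text
delta mm [  8.3  -3.7 144.3] deg [ 0.22  0.29 27.02]  t 1.25
```

Run:
```python
from h import *
s,p,R0=cur(); print(p,s["qd"].round(3)); a=np.radians(-23.7); delta([.4272,.165,.146],frame([0,0,-1],[np.cos(a),np.sin(a),0]))
```

```text
[0.43098343 0.15769341 0.29031445] [ 0.096 -0.009  0.011  0.062  0.023  0.025]
delta mm [  8.3  -3.7 144.3] deg [ 0.22  0.29 27.02]  t 1.25
```

Call:
carry_out(
  increments=[
    {"dx": 0, "dy": 0, "dz": 0, "wx": 0, "wy": 0, "wz": 9, "fingers": 1.0},
    {"dx": 0, "dy": 0, "dz": 0, "wx": 0, "wy": 0, "wz": 18, "fingers": 1.0},
    {"dx": 0, "dy": 0, "dz": 20, "wx": 0, "wy": 0, "wz": 27.5, "fingers": 1.0},
    {"dx": 0, "dy": 0, "dz": 40, "wx": 0, "wy": 0, "wz": 27.5, "fingers": 1.0},
    {"dx": 0, "dy": 0, "dz": 60, "wx": 0, "wy": 0, "wz": 27.5, "fingers": 1.0},
    {"dx": 0, "dy": 0, "dz": 60, "wx": 0, "wy": 0, "wz": 27.5, "fingers": 1.0},
    {"dx": 0, "dy": 0, "dz": 60, "wx": 0, "wy": 0, "wz": 27.5, "fingers": 1.0},
  ],
)

```text
t: 2.12
tcp_pos: [0.4272, 0.1655, 0.2312]
orientation: [0.0, 0.836, 0.549, 0.0]
ft_force: [0.0, 0.6, 0.3]
finger_gap: 1.002
```

Run:
```python
from h import *
s,p,R0=cur(); print(p,s["qd"].round(3)); a=np.radians(-23.7); delta([.4272,.165,.146],frame([0,0,-1],[np.cos(a),np.sin(a),0]))
```

```text
[0.42718612 0.16552187 0.23117047] [-0.002 -0.008 -0.014  0.002 -0.002  0.   ]
delta mm [-0.5  0.2 85.2] deg [ 0.05 -0.03  0.26]  t 2.12
```

Settled on target. I'll go down and close the fingers.

Call:
carry_out(
  increments=[
    {"dx": 0, "dy": 0, "dz": 30, "wx": 0, "wy": 0, "wz": 0.3, "fingers": 0.8},
    {"dx": 0, "dy": 0, "dz": 60, "wx": 0, "wy": 0, "wz": 0.3, "fingers": 0.6},
    {"dx": 0, "dy": 0, "dz": 80, "wx": 0, "wy": 0, "wz": 0.3, "fingers": 0.5},
    {"dx": 0, "dy": 0, "dz": 85, "wx": 0, "wy": 0, "wz": 0.3, "fingers": 0.5},
    {"dx": 0, "dy": 0, "dz": 85, "wx": 0, "wy": 0, "wz": 0.3, "fingers": 0.3},
    {"dx": 0, "dy": 0, "dz": 85, "wx": 0, "wy": 0, "wz": 0.3, "fingers": 0.0},
    {"dx": 0, "dy": 0, "dz": 85, "wx": 0, "wy": 0, "wz": 0.3, "fingers": 0.0},
    {"dx": 0, "dy": 0, "dz": 85, "wx": 0, "wy": 0, "wz": 0.3, "fingers": 0.0},
  ],
)

```text
t: 3.12
tcp_pos: [0.4271, 0.1655, 0.1461]
orientation: [0.0, 0.838, 0.546, 0.0]
ft_force: [-0.7, 0.1, 2.1]
finger_gap: 0.21
```

Call:
carry_out(
  increments=[
    {"dx": 0, "dy": 0, "dz": -20, "wx": 0, "wy": 0, "wz": 0, "fingers": 0.0},
    {"dx": 0, "dy": 0, "dz": -45, "wx": 0, "wy": 0, "wz": 0, "fingers": 0.0},
    {"dx": 0, "dy": 0, "dz": -75, "wx": 0, "wy": 0, "wz": 0, "fingers": 0.0},
    {"dx": 0, "dy": 0, "dz": -105, "wx": 0, "wy": 0, "wz": 0, "fingers": 0.0},
    {"dx": 0, "dy": 0, "dz": -135, "wx": 0, "wy": 0, "wz": 0, "fingers": 0.0},
    {"dx": 0, "dy": 0, "dz": -150, "wx": 0, "wy": 0, "wz": 0, "fingers": 0.0},
    {"dx": 0, "dy": 0, "dz": -150, "wx": 0, "wy": 0, "wz": 0, "fingers": 0.0},
  ],
)

```text
t: 4.0
tcp_pos: [0.4273, 0.1654, 0.296]
orientation: [0.0, 0.837, 0.546, 0.001]
ft_force: [0.3, -0.1, -2.7]
finger_gap: 0.209
```

Run:
```python
from h import *
print(cur()[0]["finger_gap"],cur()[0]["ft_force"]); delta(M0+fz*.171,frame(-fz,-fy))
```

```text
0.20923361020426606 [ 0.29971863 -0.14819258 -2.68976551]
delta mm [-235.4  179.1    6. ] deg [-5.4  24.53 24.66]  t 4.0
```

Call:
carry_out(
  increments=[
    {"dx": -20, "dy": 15, "dz": 0, "wx": -0.5, "wy": 2.5, "wz": 2.5, "fingers": 0.0},
    {"dx": -60, "dy": 45, "dz": 0, "wx": -1.2, "wy": 5.5, "wz": 5.5, "fingers": 0.0},
    {"dx": -100, "dy": 75, "dz": 0, "wx": -2.2, "wy": 10, "wz": 10, "fingers": 0.0},
    {"dx": -140, "dy": 106, "dz": 2, "wx": -3.1, "wy": 14, "wz": 14, "fingers": 0.0},
    {"dx": -180, "dy": 136, "dz": 4, "wx": -4, "wy": 18, "wz": 18, "fingers": 0.0},
    {"dx": -215, "dy": 163, "dz": 5, "wx": -4.8, "wy": 22, "wz": 22.1, "fingers": 0.0},
    {"dx": -235.4, "dy": 179.1, "dz": 6, "wx": -5.4, "wy": 24.5, "wz": 24.7, "fingers": 0.0},
    {"dx": -235.4, "dy": 179.1, "dz": 6, "wx": -5.4, "wy": 24.5, "wz": 24.7, "fingers": 0.0},
  ],
)

```text
t: 5.0
tcp_pos: [0.4945, -0.1239, 0.2865]
orientation: [-0.078, 0.915, 0.341, 0.2]
ft_force: [0.4, -0.8, -2.5]
finger_gap: 0.211
```

Call:
carry_out(
  increments=[
    {"dx": 0, "dy": 0, "dz": 0, "wx": 0, "wy": 0, "wz": 0, "fingers": 0.0},
    {"dx": 0, "dy": 0, "dz": 0, "wx": 0, "wy": 0, "wz": 0, "fingers": 0.0},
  ],
)

```text
t: 5.25
tcp_pos: [0.4958, -0.1209, 0.2892]
orientation: [-0.077, 0.914, 0.344, 0.201]
ft_force: [-0.7, 0.0, -2.5]
finger_gap: 0.212
```

Run:
```python
from h import *
s,p,R0=cur(); print(p,s["qd"].round(3),s["qpos"].round(2)); delta(M0+fz*.171,frame(-fz,-fy))
tip=p-fz*.136; print("tip exp",tip)
for n in("wrist","scene","top"):
    f=grab_frame(n); np.savez(n+"3.npz",**f)
    o=(np.r_[[M0,tip,p]]-f["pose"][:3,3])@f["pose"][:3,:3]; print(n,[(f["cx"]-f["fx"]*a[0]/a[2],f["cy"]+f["fy"]*a[1]/a[2]) for a in o])
S=dict(np.load("scene3.npz"))["frame"][130:270,240:400]; W=dict(np.load("wrist3.npz"))["frame"]; Tt=dict(np.load("top3.npz"))["frame"][200:340,280:440]
g=lambda a,w,h:cv2.resize(a,(w,h),interpolation=cv2.INTER_CUBIC)
cv2.imwrite("pics/f3.png",np.hstack([g(S,400,350),g(Tt,400,350)])[:,:,::-1])
```

```text
[ 0.49581053 -0.12089639  0.2891957 ] [ 0.002 -0.005 -0.006  0.001 -0.001 -0.001] [-0.7  -0.12  1.77  0.43  1.44  0.1 ]
delta mm [-0.   1.4 -0.9] deg [-0.11  0.13  0.04]  t 5.25
tip exp [ 0.53905639 -0.0830375   0.16593784]
wrist [(np.float64(321.9901211553912), np.float64(219.1425569222973)), (np.float64(320.5323345314821), np.float64(226.6155959279548)), (np.float64(319.4735623821272), np.float64(281.9539747822437))]
scene [(np.float64(332.76609706483134), np.float64(217.6975772267649)), (np.float64(342.40789354340905), np.float64(204.65726604698628)), (np.float64(385.96479667447545), np.float64(143.17694926540628))]
top [(np.float64(341.60248601753995), np.float64(262.8857665342247)), (np.float64(346.86250556904116), np.float64(268.71034986626745)), (np.float64(374.2009251918511), np.float64(293.852976295299))]
```

View pics/f3.png

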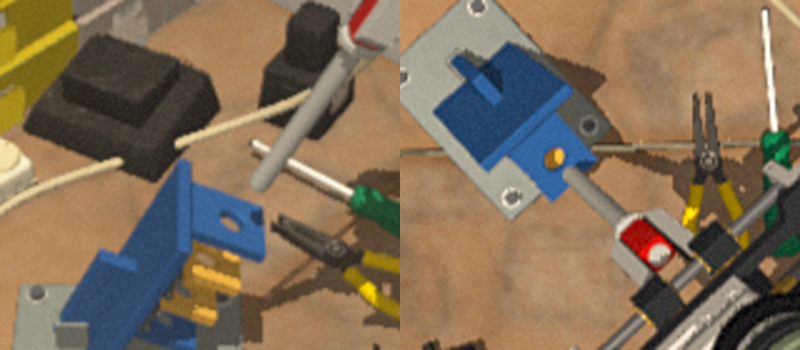

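The crop (7 viewed) shows the pin held along the bore direction with its nose about 25 mm above the mouth. Next I'll measure the real pin axis from its silhouette in both views, and the link offsets from the brass depth points.

```bash
cat >> h.py <<'E'
def project(f,X):
    o=(np.atleast_2d(X)-f["pose"][:3,3])@f["pose"][:3,:3]
    return np.c_[f["cx"]-f["fx"]*o[:,0]/o[:,2],f["cy"]+f["fy"]*o[:,1]/o[:,2]]
def axis_check(f,p,z,L0=.015,L1=.11,up=.010):
    """silhouette midline vs expected projected axis; z = pin +z (world), p = tcp. returns offsets in mm near L0.. and L1 below origin, direction"""
    org=p-z*up; P,uv=cloud(f,np.ones(f["z_map"].shape,bool))
    r=P-org; a=-(r@z); d=np.linalg.norm(r+a[:,None]*z,axis=1); k=(d<.015)&(a>L0)&(a<L1)
    A,B=project(f,[org-z*L0,org-z*L1]); t=(B-A)/np.linalg.norm(B-A); n=np.array([-t[1],t[0]])
    s=(uv[k]-A)@t; e=(uv[k]-A)@n; res=[]
    for b in range(int(s.min())+1,int(s.max())-1):
        q=e[(s>=b)&(s<b+1)]
        if len(q)>2: res.append((b,(q.max()+q.min())/2))
    res=np.array(res); c=np.polyfit(res[:,0],res[:,1],1); Lp=np.linalg.norm(B-A)
    dist=lambda X:-((X-f["pose"][:3,3])@f["pose"][:3,:3])[2]
    mm=[np.polyval(c,v)*dist(X)/f["fx"]*1000 for v,X in((0,org-z*L0),(Lp,org-z*L1))]
    # world direction of image normal n, perpendicular to z
    w=f["pose"][:3,:3]@np.array([n[0],-n[1],0]); w-=z*(w@z); w/=np.linalg.norm(w)
    return np.round(mm,2),w.round(3)
E
python3 - <<'E'
from h import *
s,p,R0=cur(); z=-R0.as_matrix()[:,2]
for n in("scene","top"):
    f=dict(np.load(n+"3.npz")); mm,w=axis_check(f,p,z); print(n,"offset mm at top,tip",mm,"along fork x,y",(w@fx).round(2),(w@fy).round(2))
for n in("scene","top","scene3"):
    f=dict(np.load(n+".npz")); H=hsv(f); h,sa,v=[H[...,i].astype(int) for i in range(3)]
    P,uv=cloud(f,(h>14)&(h<26)&(sa>140)&(v>110)); r=P-M0; F=np.c_[r@fx,r@fy,r@fz]*1000
    k=(abs(F[:,0])<32)&(abs(F[:,1])<40)&(F[:,2]<-10)&(F[:,2]>-100); F=F[k]
    for lo,hi in((-48,-30),(-84,-66)):
        q=F[(F[:,2]>lo)&(F[:,2]<hi)]
        if len(q)>10: print(n,(lo,hi),len(q),"x",np.percentile(q[:,0],[2,98]).round(1),"y",np.percentile(q[:,1],[1,5,95,99]).round(1),"z",np.percentile(q[:,2],[2,50,98]).round(1))
E
```

```text
scene offset mm at top,tip [0.97 1.11] along fork x,y 0.92 -0.39
top offset mm at top,tip [0.7  0.53] along fork x,y 0.09 -1.0
scene (-48, -30) 292 x [-22.4  16.4] y [-8.2 -6.  24.7 25.4] z [-42.7 -35.7 -32.9]
scene (-84, -66) 225 x [-22.   16.6] y [-9.  -6.  22.9 24. ] z [-78.9 -71.9 -69.3]
top (-48, -30) 41 x [-21.9 -10.4] y [-8.2 -7.3  5.4  6.6] z [-38.1 -35.1 -31.7]
scene3 (-48, -30) 292 x [-22.9  15.7] y [-7.8 -6.3 24.5 26. ] z [-43.  -35.8 -33.1]
scene3 (-84, -66) 225 x [-21.5  16.1] y [-9.4 -6.6 23.  24.4] z [-78.5 -71.6 -68.9]
```

Run:
```python
from h import *
f=dict(np.load("scene.npz")); H=hsv(f); h,sa,v=[H[...,i].astype(int) for i in range(3)]
def F(m):
    P,uv=cloud(f,m); r=P-M0; return np.c_[r@fx,r@fy,r@fz]*1000
B=F((h>100)&(h<125)&(sa>120)); A=F((h>14)&(h<26)&(sa>140)&(v>110))
for nm,G,lo,hi in(("cheek",B,-9,3),("linkA",A,-46,-33),("linkB",A,-82,-69),("lower",B,-114,-101)):
    q=G[(G[:,2]>lo)&(G[:,2]<hi)&(abs(G[:,1])<45)]
    print(nm,[(x,round(np.sort(q[(abs(q[:,0]-x)<3),1])[-3:].mean(),1) if (abs(q[:,0]-x)<3).sum()>4 else None) for x in range(-21,22,6)])
c=f["frame"][205:285,285:350]; cv2.imwrite("pics/links.png",cv2.resize(c,None,fx=9,fy=9,interpolation=cv2.INTER_CUBIC)[:600,:,::-1][:,:585])
```

```text
cheek [(-21, np.float64(25.0)), (-15, np.float64(25.4)), (-9, np.float64(25.6)), (-3, np.float64(25.2)), (3, np.float64(24.9)), (9, np.float64(24.7)), (15, np.float64(25.4)), (21, np.float64(25.0))]
linkA [(-21, np.float64(24.7)), (-15, np.float64(24.9)), (-9, np.float64(25.1)), (-3, np.float64(24.8)), (3, np.float64(24.9)), (9, np.float64(24.6)), (15, np.float64(25.2)), (21, None)]
linkB [(-21, np.float64(22.9)), (-15, np.float64(22.1)), (-9, np.float64(23.7)), (-3, np.float64(23.5)), (3, np.float64(21.7)), (9, np.float64(22.6)), (15, np.float64(23.0)), (21, None)]
lower [(-21, np.float64(25.2)), (-15, np.float64(25.5)), (-9, np.float64(24.9)), (-3, np.float64(25.1)), (3, np.float64(23.7)), (9, np.float64(25.1)), (15, None), (21, None)]
```

View pics/links.png

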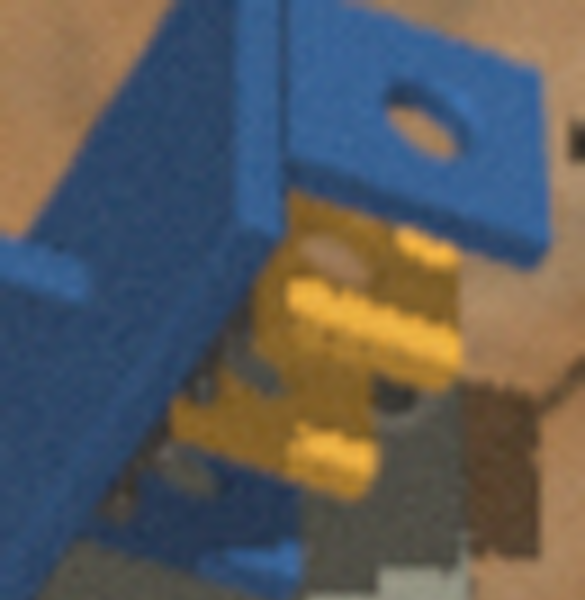

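The crop (8 viewed) shows the eye of link A at about (336,257), the partly hidden eye of link B at about (255,360) and the lower bore at about (190,470). I'll cast these onto their planes.

Run:
```python
from h import *
f=dict(np.load("scene.npz"))
def hit(c,dz):
    o,d=rays(f,np.array(c)/9+[285,205]-.45); P0=M0+fz*dz/1000; X=o+d*((P0-o)@fz/(d@fz))[:,None]; r=(X-M0)*1000; return np.c_[r@fx,r@fy].round(1).tolist()
print("mouth",hit([(430,118)],0)); print("mouth rim L,R",hit([(385,95),(470,140)],0))
print("A centre,left,right",hit([(336,257),(300,240),(375,280)],-36))
print("B",hit([(255,360),(285,385)],-72)); print("low",hit([(190,470)],-104))
```

```text
mouth [[0.8, 0.3]]
mouth rim L,R [[10.2, -1.6], [-7.5, 2.4]]
A centre,left,right [[2.4, 5.3], [10.0, 4.1], [-5.9, 7.8]]
B [[2.0, 1.2], [-4.6, 5.2]]
low [[0.7, 3.5]]
```

Call:
carry_out(
  increments=[
    {"dx": -0.4, "dy": 0.8, "dz": 10, "wx": 0, "wy": 0, "wz": 0, "fingers": 0.0},
    {"dx": -0.4, "dy": 0.8, "dz": 22, "wx": 0, "wy": 0, "wz": 0, "fingers": 0.0},
    {"dx": -0.4, "dy": 0.8, "dz": 28, "wx": 0, "wy": 0, "wz": 0, "fingers": 0.0},
    {"dx": -0.4, "dy": 0.8, "dz": 33, "wx": 0, "wy": 0, "wz": 0, "fingers": 0.0},
    {"dx": -0.4, "dy": 0.8, "dz": 36, "wx": 0, "wy": 0, "wz": 0, "fingers": 0.0},
    {"dx": -0.4, "dy": 0.8, "dz": 38, "wx": 0, "wy": 0, "wz": 0, "fingers": 0.0},
    {"dx": -0.4, "dy": 0.8, "dz": 38, "wx": 0, "wy": 0, "wz": 0, "fingers": 0.0},
  ],
)

```text
t: 6.28
tcp_pos: [0.5083, -0.1126, 0.2548]
orientation: [-0.076, 0.914, 0.343, 0.202]
ft_force: [0.2, 0.2, -2.6]
finger_gap: 0.212
```

```bash
cat >> h.py <<'E'
def rep():
    s,p,R0=cur(); m=R0.as_matrix(); r=(p-M0)*1000; F=s["ft_force"]
    z=-m[:,2]; org=p-z*.010; tip=(org-z*.126-M0)*1000
    print("t",round(s["t"],2),"F fork xyz",np.round([F@fx,F@fy,F@fz],1),"|tau|",s["ft_torque"].round(2),"collar gap",round((org-M0)@fz*1000,1),"tip xyz",np.round([tip@fx,tip@fy,tip@fz],1),"tilt y deg",round(np.degrees(np.arcsin(z@fy)),2),"x",round(np.degrees(np.arcsin(z@fx)),2),"gap",round(s["finger_gap"],3))
E
python3 -c "from h import *; rep(); delta(M0+fz*.171,frame(-fz,-fy))"
```

```text
t 6.28 F fork xyz [-0.8 -0.  -2.5] |tau| [-0.35  0.43 -0.02] collar gap 122.7 tip xyz [-1.3 -0.5 -3.3] tilt y deg -0.02 x 0.11 gap 0.212
delta mm [  1.   -0.6 -38.3] deg [-0.02  0.11 -0.06]  t 6.28
```

Call:
carry_out(
  increments=[
    {"dx": 0.3, "dy": 0, "dz": 4, "wx": 0, "wy": 0, "wz": 0, "fingers": 0.0},
    {"dx": 0.3, "dy": 0, "dz": 8, "wx": 0, "wy": 0, "wz": 0, "fingers": 0.0},
    {"dx": 0.3, "dy": 0, "dz": 12, "wx": 0, "wy": 0, "wz": 0, "fingers": 0.0},
    {"dx": 0.3, "dy": 0, "dz": 16, "wx": 0, "wy": 0, "wz": 0, "fingers": 0.0},
    {"dx": 0.3, "dy": 0, "dz": 20, "wx": 0, "wy": 0, "wz": 0, "fingers": 0.0},
    {"dx": 0.3, "dy": 0, "dz": 24, "wx": 0, "wy": 0, "wz": 0, "fingers": 0.0},
    {"dx": 0.3, "dy": 0, "dz": 27, "wx": 0, "wy": 0, "wz": 0, "fingers": 0.0},
    {"dx": 0.3, "dy": 0, "dz": 27, "wx": 0, "wy": 0, "wz": 0, "fingers": 0.0},
  ],
)

```text
t: 7.28
tcp_pos: [0.5169, -0.1047, 0.2301]
orientation: [-0.076, 0.914, 0.343, 0.201]
ft_force: [0.1, -0.6, -1.8]
finger_gap: 0.209
```

Run:
```python
from h import *
rep()
p0=M0+fz*.010+fz*.096 
for a in(2,3,4):
    piv=M0-fz*.004+fy*.001   # target pivot
    zz=np.cos(np.radians(a))*fz-np.sin(np.radians(a))*fy  # pin +z leaning -y => nose to +y
    # tcp: along zz so that tip depth 31
    L=.136-.027; delta(piv+zz*L,frame(-zz,-fy));
```

```text
t 7.28 F fork xyz [-1.  -0.5 -1.5] |tau| [-0.37  0.41  0.01] collar gap 95.4 tip xyz [ -1.2  -0.1 -30.6] tilt y deg -0.06 x 0.12 gap 0.209
delta mm [0.9 2.5 0.4] deg [ 1.94  0.12 -0.06]  t 7.28
delta mm [0.9 4.4 0.5] deg [ 2.94  0.12 -0.07]  t 7.28
delta mm [0.9 6.3 0.6] deg [ 3.94  0.12 -0.07]  t 7.28
```

Call:
carry_out(
  increments=[
    {"dx": 0.4, "dy": 1.5, "dz": 0, "wx": 1, "wy": 0, "wz": 0, "fingers": 0.0},
    {"dx": 0.4, "dy": 2.9, "dz": 0, "wx": 2, "wy": 0, "wz": 0, "fingers": 0.0},
    {"dx": 0.4, "dy": 4.4, "dz": 0.5, "wx": 3, "wy": 0, "wz": 0, "fingers": 0.0},
    {"dx": 0.4, "dy": 4.3, "dz": 2.5, "wx": 3, "wy": 0, "wz": 0, "fingers": 0.0},
    {"dx": 0.4, "dy": 4.2, "dz": 4.5, "wx": 3, "wy": 0, "wz": 0, "fingers": 0.0},
    {"dx": 0.4, "dy": 4.1, "dz": 6.5, "wx": 3, "wy": 0, "wz": 0, "fingers": 0.0},
    {"dx": 0.4, "dy": 4.0, "dz": 8, "wx": 3, "wy": 0, "wz": 0, "fingers": 0.0},
    {"dx": 0.4, "dy": 4.0, "dz": 8, "wx": 3, "wy": 0, "wz": 0, "fingers": 0.0},
  ],
)

```text
t: 8.28
tcp_pos: [0.5223, -0.1052, 0.2232]
orientation: [-0.1, 0.912, 0.348, 0.192]
ft_force: [0.3, 0.7, -1.6]
finger_gap: 0.21
```

```bash
python3 -c "from h import *; rep()"
```

```text
t 8.28 F fork xyz [-0.1  0.3 -1.7] |tau| [-0.35  0.41  0.03] collar gap 87.5 tip xyz [ -0.7   3.  -38.3] tilt y deg -3.05 x 0.11 gap 0.21
```

Call:
carry_out(
  increments=[
    {"dx": 0, "dy": 0, "dz": 1.5, "wx": 0, "wy": 0, "wz": 0, "fingers": 0.0},
    {"dx": 0, "dy": 0, "dz": 3, "wx": 0, "wy": 0, "wz": 0, "fingers": 0.0},
    {"dx": 0, "dy": 0, "dz": 4, "wx": 0, "wy": 0, "wz": 0, "fingers": 0.0},
    {"dx": 0, "dy": 0, "dz": 4, "wx": 0, "wy": 0, "wz": 0, "fingers": 0.0},
  ],
)

```text
t: 8.78
tcp_pos: [0.5235, -0.1041, 0.2196]
orientation: [-0.1, 0.912, 0.348, 0.192]
ft_force: [-0.1, -0.4, -2.3]
finger_gap: 0.213
```

```bash
python3 -c "from h import *; rep()"
```

```text
t 8.78 F fork xyz [-1.3 -0.3 -2. ] |tau| [-0.41  0.35  0.04] collar gap 83.6 tip xyz [ -0.7   3.  -42.2] tilt y deg -3.04 x 0.11 gap 0.213
```

Run:
```python
from h import *
delta(M0+fz*(.136-.064)-fx*.0006,frame(-fz,-fy)); delta(M0+fz*(.136-.05)-fx*.0006,frame(-fz,-fy))
```

```text
delta mm [-0.1 -3.1 21.8] deg [-3.04  0.11 -0.06]  t 8.78
delta mm [-0.1 -3.8  7.8] deg [-3.04  0.11 -0.06]  t 8.78
```

Call:
carry_out(
  increments=[
    {"dx": 0, "dy": 0, "dz": 4, "wx": 0, "wy": 0, "wz": 0, "fingers": 0.0},
    {"dx": 0, "dy": -1, "dz": 8, "wx": -0.8, "wy": 0, "wz": 0, "fingers": 0.0},
    {"dx": 0, "dy": -2, "dz": 10, "wx": -1.6, "wy": 0, "wz": 0, "fingers": 0.0},
    {"dx": 0, "dy": -3, "dz": 12, "wx": -2.4, "wy": 0, "wz": 0, "fingers": 0.0},
    {"dx": 0, "dy": -3.6, "dz": 14, "wx": -3, "wy": 0, "wz": 0, "fingers": 0.0},
    {"dx": 0, "dy": -3.4, "dz": 17, "wx": -3, "wy": 0, "wz": 0, "fingers": 0.0},
    {"dx": 0, "dy": -3.2, "dz": 20, "wx": -3, "wy": 0, "wz": 0, "fingers": 0.0},
    {"dx": 0, "dy": -3.1, "dz": 21.8, "wx": -3, "wy": 0, "wz": 0, "fingers": 0.0},
  ],
)

```text
t: 9.78
tcp_pos: [0.5275, -0.0947, 0.1998]
orientation: [-0.077, 0.914, 0.343, 0.201]
ft_force: [0.6, 0.9, -1.7]
finger_gap: 0.212
```

Call:
carry_out(
  increments=[
    {"dx": 0, "dy": 0, "dz": 2, "wx": 0, "wy": 0, "wz": 0, "fingers": 0.0},
    {"dx": 0, "dy": 0, "dz": 2, "wx": 0, "wy": 0, "wz": 0, "fingers": 0.0},
  ],
)

```text
t: 10.02
tcp_pos: [0.5281, -0.0941, 0.198]
orientation: [-0.077, 0.914, 0.343, 0.201]
ft_force: [-0.1, 1.1, -2.2]
finger_gap: 0.21
```

```bash
python3 -c "from h import *; rep()"
```

```text
t 10.03 F fork xyz [-0.4  0.9 -2.3] |tau| [-0.01  0.61  0.17] collar gap 59.7 tip xyz [ -0.8   0.4 -66.3] tilt y deg -0.08 x 0.11 gap 0.21
```

Call:
carry_out(
  increments=[
    {"dx": 0, "dy": 0, "dz": 2, "wx": 0, "wy": 0, "wz": 0, "fingers": 0.0},
    {"dx": 0, "dy": 0, "dz": 4, "wx": 0, "wy": 0, "wz": 0, "fingers": 0.0},
    {"dx": 0, "dy": 0, "dz": 6, "wx": 0, "wy": 0, "wz": 0, "fingers": 0.0},
    {"dx": 0, "dy": 0, "dz": 7.5, "wx": 0, "wy": 0, "wz": 0, "fingers": 0.0},
    {"dx": 0, "dy": 0, "dz": 8.5, "wx": 0, "wy": 0, "wz": 0, "fingers": 0.0},
    {"dx": 0, "dy": 0, "dz": 8.5, "wx": 0, "wy": 0, "wz": 0, "fingers": 0.0},
  ],
)

```text
t: 10.78
tcp_pos: [0.5309, -0.092, 0.1905]
orientation: [-0.076, 0.914, 0.343, 0.202]
ft_force: [-0.6, 0.5, -2.0]
finger_gap: 0.21
```

```bash
python3 -c "from h import *; rep()"
```

```text
t 10.78 F fork xyz [-0.9  0.7 -1.8] |tau| [0.01 0.49 0.13] collar gap 51.4 tip xyz [ -0.8   0.  -74.6] tilt y deg -0.03 x 0.11 gap 0.21
```

In at link B with no contact force, so I'll continue down.

Call:
carry_out(
  increments=[
    {"dx": 0, "dy": 0, "dz": 2, "wx": 0, "wy": 0, "wz": 0, "fingers": 0.0},
    {"dx": 0, "dy": 0, "dz": 4, "wx": 0, "wy": 0, "wz": 0, "fingers": 0.0},
    {"dx": 0, "dy": 0, "dz": 6, "wx": 0, "wy": 0, "wz": 0, "fingers": 0.0},
    {"dx": 0, "dy": 0, "dz": 9, "wx": 0, "wy": 0, "wz": 0, "fingers": 0.0},
    {"dx": 0, "dy": 0, "dz": 12, "wx": 0, "wy": 0, "wz": 0, "fingers": 0.0},
    {"dx": 0, "dy": 0, "dz": 12, "wx": 0, "wy": 0, "wz": 0, "fingers": 0.0},
  ],
)

```text
t: 11.52
tcp_pos: [0.5348, -0.0887, 0.1794]
orientation: [-0.076, 0.914, 0.343, 0.202]
ft_force: [0.4, 0.3, -3.1]
finger_gap: 0.212
```

```bash
python3 -c "from h import *; rep()"
```

```text
t 11.53 F fork xyz [-0.9 -0.1 -3. ] |tau| [-0.17  0.53  0.06] collar gap 39.3 tip xyz [ -0.9  -0.  -86.7] tilt y deg -0.03 x 0.12 gap 0.212
```

Call:
carry_out(
  increments=[
    {"dx": 0.3, "dy": 0, "dz": 5, "wx": 0, "wy": 0, "wz": 0, "fingers": 0.0},
    {"dx": 0.3, "dy": 0, "dz": 10, "wx": 0, "wy": 0, "wz": 0, "fingers": 0.0},
    {"dx": 0.3, "dy": 0, "dz": 14, "wx": 0, "wy": 0, "wz": 0, "fingers": 0.0},
    {"dx": 0.3, "dy": 0, "dz": 16, "wx": 0, "wy": 0, "wz": 0, "fingers": 0.0},
    {"dx": 0.3, "dy": 0, "dz": 18, "wx": 0, "wy": 0, "wz": 0, "fingers": 0.0},
    {"dx": 0.3, "dy": 0, "dz": 20, "wx": 0, "wy": 0, "wz": 0, "fingers": 0.0},
    {"dx": 0.3, "dy": 0, "dz": 20, "wx": 0, "wy": 0, "wz": 0, "fingers": 0.0},
  ],
)

```text
t: 12.4
tcp_pos: [0.5412, -0.083, 0.1616]
orientation: [-0.076, 0.914, 0.343, 0.202]
ft_force: [0.5, -1.0, -1.9]
finger_gap: 0.208
```

```bash
python3 -c "from h import *; rep()"
```

```text
t 12.4 F fork xyz [-1.  -1.1 -1.6] |tau| [-0.33  0.47  0.09] collar gap 19.5 tip xyz [-6.000e-01  1.000e-01 -1.065e+02] tilt y deg -0.03 x 0.11 gap 0.208
```

In the lower cheek. On down to a 3 mm collar gap.

Call:
carry_out(
  increments=[
    {"dx": 0, "dy": 0, "dz": 3, "wx": 0, "wy": 0, "wz": 0, "fingers": 0.0},
    {"dx": 0, "dy": 0, "dz": 6, "wx": 0, "wy": 0, "wz": 0, "fingers": 0.0},
    {"dx": 0, "dy": 0, "dz": 10, "wx": 0, "wy": 0, "wz": 0, "fingers": 0.0},
    {"dx": 0, "dy": 0, "dz": 13, "wx": 0, "wy": 0, "wz": 0, "fingers": 0.0},
    {"dx": 0, "dy": 0, "dz": 15, "wx": 0, "wy": 0, "wz": 0, "fingers": 0.0},
    {"dx": 0, "dy": 0, "dz": 16.5, "wx": 0, "wy": 0, "wz": 0, "fingers": 0.0},
    {"dx": 0, "dy": 0, "dz": 16.5, "wx": 0, "wy": 0, "wz": 0, "fingers": 0.0},
  ],
)

```text
t: 13.28
tcp_pos: [0.5464, -0.0784, 0.1466]
orientation: [-0.076, 0.914, 0.343, 0.202]
ft_force: [-0.7, -0.1, -2.2]
finger_gap: 0.205
```

```bash
python3 -c "from h import *; rep()"
```

```text
t 13.28 F fork xyz [-1.4  0.3 -1.7] |tau| [-0.29  0.44  0.02] collar gap 3.0 tip xyz [-6.00e-01  1.00e-01 -1.23e+02] tilt y deg -0.04 x 0.11 gap 0.205
```

Now to collar contact in 0.5 mm steps.

Call:
carry_out(
  increments=[
    {"dx": 0, "dy": 0, "dz": 0.7, "wx": 0, "wy": 0, "wz": 0, "fingers": 0.0},
    {"dx": 0, "dy": 0, "dz": 1.4, "wx": 0, "wy": 0, "wz": 0, "fingers": 0.0},
    {"dx": 0, "dy": 0, "dz": 2, "wx": 0, "wy": 0, "wz": 0, "fingers": 0.0},
    {"dx": 0, "dy": 0, "dz": 2.4, "wx": 0, "wy": 0, "wz": 0, "fingers": 0.0},
    {"dx": 0, "dy": 0, "dz": 2.4, "wx": 0, "wy": 0, "wz": 0, "fingers": 0.0},
  ],
)

```text
t: 13.9
tcp_pos: [0.5472, -0.0778, 0.1445]
orientation: [-0.076, 0.914, 0.343, 0.202]
ft_force: [1.0, -0.8, -2.2]
finger_gap: 0.21
```

```bash
python3 -c "from h import *; rep()"
```

```text
t 13.9 F fork xyz [-0.7 -1.3 -2.1] |tau| [-0.38  0.47 -0.02] collar gap 0.6 tip xyz [-6.000e-01  1.000e-01 -1.254e+02] tilt y deg -0.03 x 0.11 gap 0.21
```

Call:
carry_out(
  increments=[
    {"dx": 0, "dy": 0, "dz": 0.4, "wx": 0, "wy": 0, "wz": 0, "fingers": 0.0},
    {"dx": 0, "dy": 0, "dz": 0.8, "wx": 0, "wy": 0, "wz": 0, "fingers": 0.0},
    {"dx": 0, "dy": 0, "dz": 0.8, "wx": 0, "wy": 0, "wz": 0, "fingers": 0.0},
  ],
)

```text
t: 14.28
tcp_pos: [0.5474, -0.0777, 0.1443]
orientation: [-0.076, 0.914, 0.343, 0.202]
ft_force: [-4.5, -1.6, 3.3]
finger_gap: 0.212
```

```bash
python3 -c "from h import *; rep()"
```

```text
t 14.28 F fork xyz [-2.6  1.7  4.9] |tau| [-0.19  0.85  0.24] collar gap 0.4 tip xyz [  -0.5   -0.  -125.6] tilt y deg -0.03 x 0.12 gap 0.212
```

Call:
carry_out(
  increments=[
    {"dx": 0, "dy": 0, "dz": 0.4, "wx": 0, "wy": 0, "wz": 0, "fingers": 0.0},
    {"dx": 0, "dy": 0, "dz": 0.4, "wx": 0, "wy": 0, "wz": 0, "fingers": 0.0},
  ],
)

```text
t: 14.52
tcp_pos: [0.5474, -0.0777, 0.1443]
orientation: [-0.076, 0.914, 0.344, 0.201]
ft_force: [-7.2, -0.9, 6.3]
finger_gap: 0.215
```

```bash
python3 -c "from h import *; rep()"
```

```text
t 14.53 F fork xyz [-2.8  4.1  8.2] |tau| [-0.13  1.12  0.27] collar gap 0.4 tip xyz [  -0.5   -0.  -125.6] tilt y deg -0.03 x 0.13 gap 0.215
```

Collar is down with about 10 N. I'll release and back out along the axis.

Call:
carry_out(
  increments=[
    {"dx": 0, "dy": 0, "dz": 0, "wx": 0, "wy": 0, "wz": 0, "fingers": 0.3},
    {"dx": 0, "dy": 0, "dz": 0, "wx": 0, "wy": 0, "wz": 0, "fingers": 0.5},
    {"dx": 0, "dy": 0, "dz": 0, "wx": 0, "wy": 0, "wz": 0, "fingers": 0.5},
    {"dx": 0, "dy": 0, "dz": -5, "wx": 0, "wy": 0, "wz": 0, "fingers": 0.5},
    {"dx": 0, "dy": 0, "dz": -20, "wx": 0, "wy": 0, "wz": 0, "fingers": 0.5},
    {"dx": 0, "dy": 0, "dz": -50, "wx": 0, "wy": 0, "wz": 0, "fingers": 0.5},
    {"dx": 0, "dy": 0, "dz": -85, "wx": 0, "wy": 0, "wz": 0, "fingers": 0.5},
    {"dx": 0, "dy": 0, "dz": -110, "wx": 0, "wy": 0, "wz": 0, "fingers": 0.5},
  ],
)

```text
t: 15.52
tcp_pos: [0.5129, -0.109, 0.246]
orientation: [-0.075, 0.914, 0.343, 0.202]
ft_force: [0.4, -0.4, 0.4]
finger_gap: 0.5
```

Call:
carry_out(
  increments=[
    {"dx": 0, "dy": 0, "dz": 0, "wx": 0, "wy": 0, "wz": 0, "fingers": 0.5},
    {"dx": 0, "dy": 0, "dz": 0, "wx": 0, "wy": 0, "wz": 0, "fingers": 0.5},
  ],
)

```text
t: 15.78
tcp_pos: [0.5125, -0.1078, 0.2428]
orientation: [-0.076, 0.914, 0.343, 0.201]
ft_force: [0.5, -0.1, -0.7]
finger_gap: 0.504
```

Run:
```python
from h import *
rep()
S=grab_frame("scene"); Tp=grab_frame("top"); Wf=grab_frame("wrist")
for n,f in(("scene",S),("wrist",Wf),("top",Tp)):
    H=hsv(f);h,sa,v=[H[...,i].astype(int) for i in range(3)]
    P,uv=cloud(f,((h<8)|(h>172))&(sa>120)&(v>50)); r=(P-M0)*1000; Q=np.c_[r@fx,r@fy,r@fz]; Q=Q[(np.abs(Q[:,:2])<25).all(1)&(Q[:,2]>0)&(Q[:,2]<80)]
    if len(Q): print(n,len(Q),"head mean",Q.mean(0).round(1),"top z",np.percentile(Q[:,2],[90,98]).round(1))
g=lambda a,w,h:cv2.resize(a,(w,h),interpolation=cv2.INTER_CUBIC)
cv2.imwrite("pics/end.png",np.hstack([g(S["frame"][185:285,270:370],400,400),g(Wf["frame"][160:280,260:380],400,400)])[:,:,::-1])
```

```text
t 15.78 F fork xyz [-0.  -0.4 -0.8] |tau| [-0.22  0.26  0.02] collar gap 109.1 tip xyz [ -0.7   0.4 -16.9] tilt y deg -0.05 x 0.12 gap 0.504
scene 275 head mean [ 3.5  6.  28.5] top z [43.2 44.5]
wrist 470 head mean [ 5.1 -1.6 37.9] top z [44.6 45. ]
top 126 head mean [ 6.  -0.5 34. ] top z [44.6 46.6]
```

View pics/end.png

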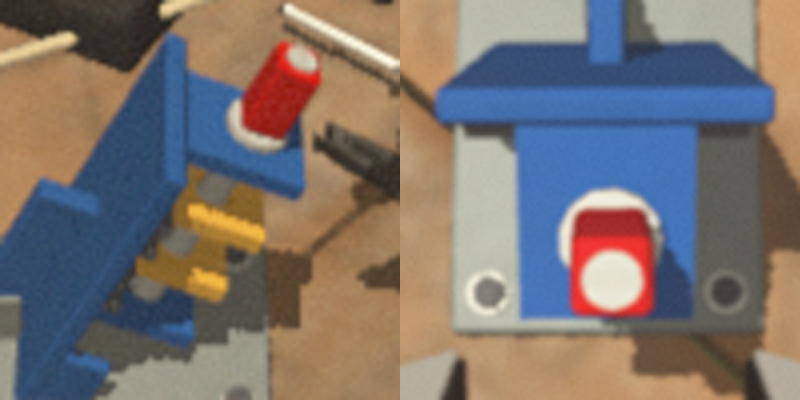

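The picture (9 viewed) shows the collar flat on the upper cheek. The shank passes through both links and the lower cheek, and the gripper is clear. I'll hand it in.

```bash
python3 -c "from workcell import manip; print(manip.finish_job())"
```

```text
the job is handed in; nothing more can be done
None
```

The clevis pin is home in the fork and released, and the job was handed in at about 15.8 s of the 72 s allowed.

**What I did:** I gripped the pin by its head flats, lifted it out of the block and lined it up with the fork bore. The nose was rocked 3° to find the first link's eye, then straightened to bring that link back into line. From there it went straight through the second link and the lower cheek until the collar touched. I then opened the fingers and backed out along the pin's axis.

**Last checks:**
- **Forces:** the wrist readings between moves showed no notable force until the collar landed, then about 10 N at most.
- **Pin position:** the top of the head measured 43–47 mm above the mouth across the three cameras, against 43 mm nominal. At collar contact the arm's own readings put the collar at +0.4 mm. Both are within the 2 mm calibration.
- **Final picture:** the collar lies flat on the upper cheek, and the shank is visible at both links and the lower cheek. The fingers are clear, and the force reading there was near zero.
- **Not checked:** I did not measure the pliers, screwdriver and pot again at the end. Nothing was moved near them, and no contact was felt.

One disagreement: my two ways of seeing the first link's offset differed, about +2 mm from its edge and +5 mm from its eye. I aimed between them, and the nose entered with no contact felt.

The first move call was refused as invalid input. I sent it again with every field filled in, and it worked.

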